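# Find the steel sample by weight and stand it against the stop

## Task

One of the three identical white canisters with yellow caps has a steel bar in it, the other two have aluminium: feel which is by far the heaviest, and leave the other two standing upright where they are. Stand the heavy one upright on the narrow raised ledge of the red rest, centred across the ledge and touching the end stop, without banging it down or ramming it against the stop, and leave everything else on the bench alone.

Things in the scene. Friction and masses are not known exactly. Their poses are not given: they have to be found in the camera images.
- canister_a: one of three canisters that look alike: white plastic, yellow cap, grey ring near the foot. Round, straight, 56 mm diameter, 130 mm tall, upright. Origin: centre of the underside, z up. Inside, unseen, is a metal bar with a few mm of play: steel in one (canister 0.6 to 0.8 kg in all), aluminium in two (0.27 to 0.35 kg); which is which changes.
- canister_b: one of three canisters that look alike: white plastic, yellow cap, grey ring near the foot. Round, straight, 56 mm diameter, 130 mm tall, upright. Origin: centre of the underside, z up. Inside, unseen, is a metal bar with a few mm of play: steel in one (canister 0.6 to 0.8 kg in all), aluminium in two (0.27 to 0.35 kg); which is which changes.
- canister_c: one of three canisters that look alike: white plastic, yellow cap, grey ring near the foot. Round, straight, 56 mm diameter, 130 mm tall, upright. Origin: centre of the underside, z up. Inside, unseen, is a metal bar with a few mm of play: steel in one (canister 0.6 to 0.8 kg in all), aluminium in two (0.27 to 0.35 kg); which is which changes.
- rest: red cast rest, bolted down: base 180 x 100 x 14 mm, thin web, and on top a flat steel ledge 40 mm wide, 180 mm long, its top 80 mm above the bench. At the +x end is the end stop, an upright red plate 64 mm wide, 12 mm thick, top 135 mm above the bench. Origin: centre of the underside; x along the ledge towards the stop, y across, z up.
- stop (a point): point at the foot of the end stop's face: on the ledge's top surface, mid-width, where the ledge meets the stop. Axes as the rest: +x runs into the stop, so a 56 mm canister that touches the stop has its axis 28 mm to -x of this point.
- specimen_1: bystander: T-shaped test specimen, a steel bar 80 mm long on a short post and a 50 x 40 mm brass foot, yellow tag, 55 mm tall; origin under the foot
- specimen_2: bystander: T-shaped test specimen, a steel bar 80 mm long on a short post and a 50 x 40 mm brass foot, yellow tag, 55 mm tall; origin under the foot
- hammer: bystander: hammer lying on the bench
- wrench: bystander: open-ended wrench lying on the bench
- spray_can: bystander: can with a blue band and pale top, 60 mm in diameter, 190 mm tall; origin under its centre
- flask: bystander: square white plastic flask with grey screw cap, 70 x 70 mm, 150 mm tall; origin under its centre

How it is judged:
By the outcome, as a careful person would: the job done as asked, in the order asked, and still so for the second after the job is handed in, with the robot touching nothing.
It also fails if it takes over 64 s, if anything falls off the work surface, if the arm or the gripper's body presses on something with over 40 N, if the wrist force passes 120 N, or if a joint passes its speed limit or range.

## Robot

A 7-joint arm with a two-finger parallel gripper is mounted at the origin on the work surface. World frame = base frame: x ahead of the robot, y to its left, z up, the work surface at z = 0. Lengths are in mm, angles in rad, forces in N, time in s.
With the tool pointing down it reaches from about 400 to 900 mm from the base axis. Payload 5.5 kg.
Tool frame: the origin (TCP) lies between the finger pads; the fingertips stand 17 mm ahead of it and the grasp point (between the pads) lies 2 mm behind it (bot.tcp_to_tips is the z of the fingertips in the tool frame, in mm); z points along the fingers, y is the line along which they close (so a half turn about z gives the same grasp; the last joint's range is limited). The gripper opens to 92 mm and grips with 3 to 60 N. Pads are 19 mm wide; open, the fingers measure 130 mm over their backs; the gripper's body (75 mm by 190 mm) begins 47 mm behind the grasp point.
Start: joints at [1.394, 0.501, -0.427, 1.55, 0.221, 1.138, -0.21], TCP at [276.775, -588.129, 217.929] pointing down, gripper open.
Joint ranges: [-2.88, 2.88], [-0.31, 2.03], [-1.54, 1.56], [0.2, 2.42], [-1.41, 4.55], [0.19, 2.02], [-2.57, 2.57]. Speed limits (rad/s): [2.57, 2.57, 3.14, 3.14, 3.14, 3.14, 3.14].

## Interface

Orientations are given as a 3x3 rotation matrix whose columns are the frame's x, y, z axes.
In Python, from rig import bot gives the robot as it stands.
- The arm moves only by the tool servo_tool, never from a script. Its argument "series" is one flat list of numbers, 7 for each row, row after row: the shift along the world's x, y, z in units of 30 mm (1.0 is 30 mm), then the turn, a rotation vector about the world's x, y, z in units of 6 degrees (1.0 is 6 degrees), then the finger opening in mm, from 0 to 91.8. In form: [tx, ty, tz, rx, ry, rz, jaw, tx, ty, tz, rx, ry, rz, jaw, ...]. A call has 1 to 12 rows; each row is the pose to reach, as a shift and turn from the pose commanded when the call began; what a row does not reach only later rows make up. A row lasts 1/10 s, in which the tool goes at most 50 mm and 8.59 degrees, less where a joint would pass 70% of its speed; a pose out of reach is approached as far as the arm can. A call with a gripper value outside its range is refused whole. The fingers move at their own pace and stop on an object; "grip_force" is the grip in N (left out, the last holds). Time passes only in rows, so rows that repeat a pose let the fingers close. It gives the time, the measured TCP pose, the force, the opening and the grip force at its end, in the units of the state.
- bot.get_obs(): the state, without advancing time (a new reading comes with each control period).
- bot.camera(name): name is "scene" or "top"; returns a dict with "image" (400x640x3 uint8, red, green, blue), "z_map" (400x640 float32, mm along the optical axis (not along the pixel's ray), 0 where there is no reading), "fov_y" (degrees; the focal length in pixels is half the picture's height over the tangent of half this angle, whatever the lens; pixels are square), "cx", "cy" (the principal point, pixels), "camera_from_world" (4x4, takes a point from world to camera coordinates). Camera axes: x right, y up, looking along -z (the intrinsics and any distortion apply to the point x, -y, -z); pixel columns grow to the right and rows downward; lengths in mm; the calibration is good to about 2 mm. A picture is of the moment at which its call begins.
- bot.job_done(): hands the job in; it is judged then, once.
The state is a dict: "time_s": time; "joint_pos": joint angles; "dq": joint speeds; "tau": joint torques, N m; "tool_pos": TCP position; "ee_rot": TCP orientation; "force": force on the tool from outside, world axes, zero at the start; "torque": the same for the moment, N m; "grip_width": opening from 0.0 (shut) to 1.0 (fully open); "finger_force": force on a finger pad.
Only numpy, scipy, OpenCV 4.12 (cv2) and the standard library are available. Lean on these libraries where they do the work, as an engineer would, in place of code of your own. Each camera call takes 0.05 s, during which the arm holds its last target. There are 200 camera calls.

## Working session

There is one attempt and no reset: what is moved stays moved. The work goes in short steps, Python scripts to look and compute and a tool call to move; the robot and the scene stay as the last step left them, time stands still between calls to the robot, and variables do not carry over. Pictures are saved under pics/ and viewed, at most 10 in all, crops included, and the job is handed in when it is done.

Besides the shell and the picture viewer there is one more tool, called after "Emit:" as name(argument=value, ...) on one line, values as JSON. servo_tool: Moves the arm, as the interface text tells. Its arguments: {"type":"object","properties":{"series":{"type":"array"},"grip_force":{"type":"number"}},"required":["series"]}

```bash
mkdir -p pics; cat > h.py <<'E'
import numpy as np,cv2
from rig import bot
def cloud(c):
    z=c["z_map"];H,W=z.shape;f=H/2/np.tan(np.radians(c["fov_y"]/2))
    v,u=np.mgrid[:H,:W]
    P=np.stack([(u-c["cx"])/f*z,-(v-c["cy"])/f*z,-z,np.ones_like(z)],-1)
    Pw=P@np.linalg.inv(c["camera_from_world"]).T
    Pw[z<=0]=np.nan
    return Pw[...,:3]
E
python3 - <<'E'
from h import *
o=bot.get_obs();print({k:np.round(v,3).tolist() for k,v in o.items()})
for n in("scene","top"):
    c=bot.camera(n);print([k for k in c],c["fov_y"],c["cx"],c["cy"],np.round(c["camera_from_world"],2).tolist())
    cv2.imwrite(f"pics/{n}0.png",c["image"][...,::-1]);np.save(n,cloud(c))
    P=np.load(n+".npy")
    print(np.nanpercentile(P[...,2],[1,10,50,90,99]))
E
```

```text
{'time_s': 0.0, 'joint_pos': [1.394, 0.502, -0.427, 1.551, 0.221, 1.138, -0.21], 'dq': [0.001, 0.0, -0.001, 0.0, 0.001, 0.0, 0.001], 'tau': [-0.0, -56.659, -5.816, -27.911, -0.069, 0.031, 0.0], 'tool_pos': [276.376, -587.508, 216.871], 'ee_rot': [[0.905, 0.426, -0.001], [0.426, -0.905, 0.002], [0.0, -0.002, -1.0]], 'force': [-0.202, 0.191, 0.154], 'torque': [0.043, -0.006, -0.012], 'finger_force': 0.0, 'grip_width': 0.997}
['image', 'z_map', 'fov_y', 'cx', 'cy', 'camera_from_world'] 50.5139126010898 323.4500422604493 190.41454640618574 [[0.86, 0.5, -0.01, -472.64], [-0.39, 0.69, 0.61, 147.27], [0.32, -0.53, 0.79, -1486.75], [0.0, 0.0, 0.0, 1.0]]
[-7.58729210e+02 -7.50372743e+02 -2.83917502e-01  1.45608892e+02
  5.60107271e+02]
['image', 'z_map', 'fov_y', 'cx', 'cy', 'camera_from_world'] 43.091506373407604 315.4421006620665 212.12978898490954 [[-0.02, -1.0, -0.0, 30.09], [1.0, -0.02, 0.07, -563.44], [-0.07, -0.0, 1.0, -1851.44], [0.0, 0.0, 0.0, 1.0]]
[-765.48211546 -751.57058786   -6.07303903   75.28257086  702.32919172]
```

View pics/scene0.png

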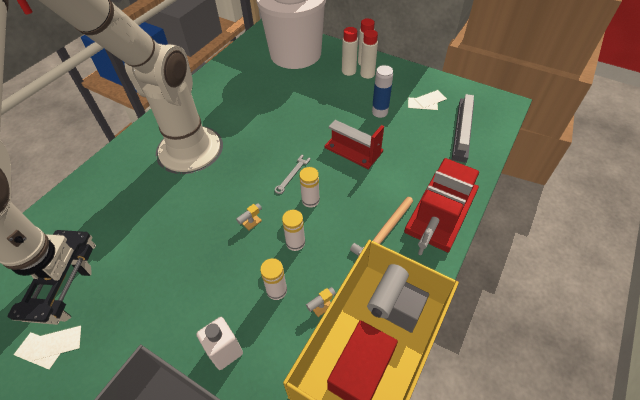

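View pics/top0.png

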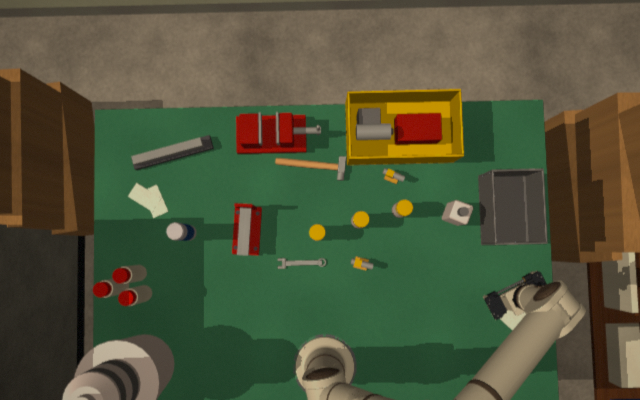

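The scene view has the canisters at about (310,185), (293,230) and (273,278), and the rest at (355,145) with its stop on the far side. In the top view their caps are at (317,232), (360,219) and (403,208), and the rest is at (246,229) with the stop at its upper end.

```bash
python3 - <<'E'
from h import *
I={n:cv2.imread(f"pics/{n}0.png") for n in("scene","top")}
for n in I:
    P=np.load(n+".npy");hsv=cv2.cvtColor(I[n],cv2.COLOR_BGR2HSV)
    ye=(hsv[...,0]>18)&(hsv[...,0]<32)&(hsv[...,1]>130)&(P[...,2]>105)&(P[...,2]<150)
    N,L,S,C=cv2.connectedComponentsWithStats(ye.astype(np.uint8))
    for i in range(1,N):
        if S[i,4]>40:
            q=P[(L==i)];t=q[q[:,2]>np.percentile(q[:,2],60)-3]
            print(n,"cap",C[i].round(),S[i,4],"bbox mid",((np.percentile(q[:,:2],2,0)+np.percentile(q[:,:2],98,0))/2).round(1),np.ptp(q[:,:2],0).round(),np.median(q[:,2]).round(1),"topc",cv2.minEnclosingCircle(t[:,:2].astype(np.float32)))
    box=(P[...,0]>430)&(P[...,0]<720)&(P[...,1]>180)&(P[...,1]<420)
    ledge=box&(P[...,2]>70)&(P[...,2]<90)&(hsv[...,1]<70)
    N,L,S,C=cv2.connectedComponentsWithStats(ledge.astype(np.uint8));i=1+S[1:,4].argmax()
    q=P[L==i];print(n,"ledge",S[i,4],np.median(q[:,2]),cv2.minAreaRect(q[:,:2].astype(np.float32)),cv2.boxPoints(cv2.minAreaRect(q[:,:2].astype(np.float32))).round(1).tolist())
    red=box&(P[...,2]>100)&(P[...,2]<145)&(hsv[...,1]>130)
    q=P[red];print(n,"stop",len(q),np.percentile(q[:,2],[5,50,99]),cv2.boxPoints(cv2.minAreaRect(q[:,:2].astype(np.float32))).round(1).tolist())
    base=box&(P[...,2]>6)&(P[...,2]<22)&(hsv[...,1]>130)&((hsv[...,0]<10)|(hsv[...,0]>170))
    q=P[base];print(n,"base",cv2.boxPoints(cv2.minAreaRect(q[:,:2].astype(np.float32))).round(1).tolist())
    # bench bias
    g=(abs(P[...,0]-600)<200)&(abs(P[...,1])<300)&(hsv[...,0]>60)&(hsv[...,0]<95);print("bench z",np.median(P[g][:,2]))
E
```

```text
scene cap [308. 176.] 278 bbox mid [490.5  15.3] [55. 57.] 129.3 topc ((489.09356689453125, 16.516407012939453), 28.884906768798828)
scene cap [292. 219.] 308 bbox mid [ 532.2 -138.6] [55. 55.] 129.6 topc ((530.3790283203125, -138.19459533691406), 28.56790542602539)
scene cap [374. 310.] 2630 bbox mid [ 861.1 -300.6] [241. 401.] 137.4 topc ((861.2957153320312, -300.3252868652344), 230.34939575195312)
scene cap [272. 270.] 417 bbox mid [ 569.  -290.9] [56. 57.] 129.5 topc ((567.4525146484375, -289.7082824707031), 27.84268569946289)
scene ledge 408 79.83244601032982 ((502.00225830078125, 276.9617919921875), (45.146270751953125, 143.56344604492188), 86.5429458618164) [[429.0, 258.79998779296875], [572.2999877929688, 250.10000610351562], [575.0, 295.20001220703125], [431.70001220703125, 303.79998779296875]]
scene stop 139 [102.7805557  128.20792106 139.21203287] [[580.2999877929688, 234.3000030517578], [595.0, 233.39999389648438], [599.5, 300.8999938964844], [584.7000122070312, 301.79998779296875]]
scene base [[429.0, 226.60000610351562], [594.7000122070312, 218.89999389648438], [599.299
[... 602 characters left out ...]
5), 27.593734741210938)
top ledge 445 79.38766660498572 ((504.80853271484375, 274.3292236328125), (39.38639450073242, 150.81396484375), 85.36817932128906) [[428.1000061035156, 260.79998779296875], [578.4000244140625, 248.60000610351562], [581.5999755859375, 287.8999938964844], [431.20001220703125, 300.0]]
top stop 73 [110.25118587 133.23569418 143.04098132] [[576.9000244140625, 236.5], [589.2000122070312, 235.39999389648438], [594.5999755859375, 299.79998779296875], [582.2000122070312, 300.79998779296875]]
top base [[424.20001220703125, 229.6999969482422], [587.5999755859375, 218.3000030517578], [594.7000122070312, 319.1000061035156], [431.20001220703125, 330.5]]
bench z 0.055460312467175754
```

```bash
python3 - <<'E'
from h import *
for n in("scene","top"):
    P=np.load(n+".npy");hsv=cv2.cvtColor(cv2.imread(f"pics/{n}0.png"),cv2.COLOR_BGR2HSV)
    box=(P[...,0]>330)&(P[...,0]<720)&(P[...,1]>180)&(P[...,1]<420)
    def rep(t,m):
        N,L,S,C=cv2.connectedComponentsWithStats(m.astype(np.uint8));i=1+S[1:,4].argmax()
        q=P[L==i][:,:2].astype(np.float32);r=cv2.minAreaRect(q);print(n,t,len(q),np.round(r[0],1),np.round(r[1],1),round(r[2],1),cv2.boxPoints(r).round(1).tolist())
        if t=="ledge":
            xs=np.arange(440,560,12);m=[np.percentile(q[abs(q[:,0]-x)<8][:,1],[3,97]).mean() for x in xs];k=np.polyfit(xs,m,1);print("midline deg",np.degrees(np.arctan(k[0])),"y@550",np.polyval(k,550))
    rep("ledge",box&(P[...,2]>72)&(P[...,2]<88)&(hsv[...,1]<90))
    rep("ledge_any",box&(P[...,2]>74)&(P[...,2]<86))
    red=(hsv[...,1]>130)&((hsv[...,0]<10)|(hsv[...,0]>170))
    rep("stop",box&(P[...,2]>125)&(P[...,2]<145)&red)
    rep("base",box&(P[...,2]>6)&(P[...,2]<22)&red)
E
```

```text
scene ledge 450 [495.  277.4] [ 45.1 160.5] 86.5 [[413.6000061035156, 259.70001220703125], [573.7000122070312, 250.0], [576.5, 295.1000061035156], [416.29998779296875, 304.79998779296875]]
midline deg -3.912224217655919 y@550 273.27053628640215
scene ledge_any 468 [504.8 275.4] [ 67.  180.7] 85.8 [[412.20001220703125, 248.6999969482422], [592.5, 235.3000030517578], [597.4000244140625, 302.20001220703125], [417.20001220703125, 315.5]]
scene stop 78 [589.9 267.6] [67.7 14.8] 86.3 [[580.2999877929688, 234.3000030517578], [595.0999755859375, 233.39999389648438], [599.4000244140625, 300.8999938964844], [584.7000122070312, 301.79998779296875]]
scene base 562 [505.  273.1] [ 99.9 184.3] 87.4 [[410.6000061035156, 227.39999389648438], [594.7000122070312, 218.89999389648438], [599.2999877929688, 318.70001220703125], [415.20001220703125, 327.20001220703125]]
top ledge 484 [496.4 275.5] [ 41.2 167.9] 85.9 [[411.1000061035156, 261.0], [578.5999755859375, 248.8000030517578], [581.5999755859375, 290.0], [414.1000061035156, 302.1000061035156]]
midline deg -5.172107228322227 y@550 270.06170679581754
top ledge_any 446 [496.3 275.2] [ 41.3 167.9] 85.6 [[411.0, 261.0], [578.5, 248.1999969482422], [581.5999755859375, 289.3999938964844], [414.20001220703125, 302.20001220703125]]
top stop 63 [585.9 268.3] [64.  12.1] 85.3 [[577.2000122070312, 236.89999389648438], [589.2999877929688, 235.89999389648438], [594.5999755859375, 299.79998779296875], [582.5, 300.79998779296875]]
top base 423 [501.4 243.3] [ 37.8 175.4] 86.0 [[412.6000061035156, 230.5], [587.5999755859375, 218.3000030517578], [590.2999877929688, 256.1000061035156], [415.20001220703125, 268.29998779296875]]
```

Emit:
servo_tool(series=[0.9, 0.9, 0, 0, 0, -0.5, 91, 1.8, 1.8, 0, 0, 0, -1, 91, 2.7, 2.7, 0, 0, 0, -1.5, 91, 3.6, 3.7, 0, 0, 0, -2, 91, 4.5, 4.6, 0, 0, 0, -2.5, 91, 5.4, 5.5, 0, 0, 0, -3, 91, 6.3, 6.4, 0, 0, 0, -3.5, 91, 7.2, 7.3, 0, 0, 0, -4, 91, 8.1, 8.3, 0, 0, 0, -4.5, 91, 9, 9.2, 0, 0, 0, -4.8, 91, 9.66, 9.92, 0, 0, 0, -4.8, 91, 9.66, 9.92, 0, 0, 0, -4.8, 91])

```text
time_s: 1.3
tool_pos: [570.1, -284.0, 217.7]
ee_rot: [[0.999, -0.054, 0.002], [-0.054, -0.999, 0.004], [0.002, -0.004, -1.0]]
force: [-0.6, 0.7, 0.2]
grip_width: 0.992
finger_force: 0.0
```

Emit:
servo_tool(series=[0, 0, 0, 0, 0, 0, 91, 0, 0, 0, 0, 0, 0, 91, 0, 0, 0, 0, 0, 0, 91])

```text
time_s: 1.6
tool_pos: [565.3, -292.4, 217.7]
ee_rot: [[0.998, -0.066, -0.001], [-0.066, -0.998, -0.001], [-0.001, 0.001, -1.0]]
force: [0.5, -0.9, -0.1]
grip_width: 0.99
finger_force: 0.0
```

```bash
python3 - <<'E'
from h import *
for n in("scene","top"):
    c=bot.camera(n);cv2.imwrite(f"pics/{n}1.png",c["image"][...,::-1])
a=cv2.imread("pics/scene1.png")[120:370,140:460];b=cv2.imread("pics/top1.png")[100:300,220:520]
cv2.imwrite("pics/v1.png",np.hstack([cv2.resize(a,(400,312)),cv2.resize(b,(400,312))]))
o=bot.get_obs();print(o["tool_pos"],o["force"],o["ee_rot"].tolist() if hasattr(o["ee_rot"],"tolist") else o["ee_rot"])
E
```

```text
[ 565.68655879 -291.96405822  217.87128354] [-0.49699664  0.49691863 -0.31495037] [[0.9978770615274444, -0.0651248892520283, -0.0003447858237718879], [-0.06512502996224319, -0.9978770260524683, -0.00041394335167782705], [-0.0003170958375158893, 0.00043551876251481943, -0.9999998548868083]]
```

View pics/v1.png

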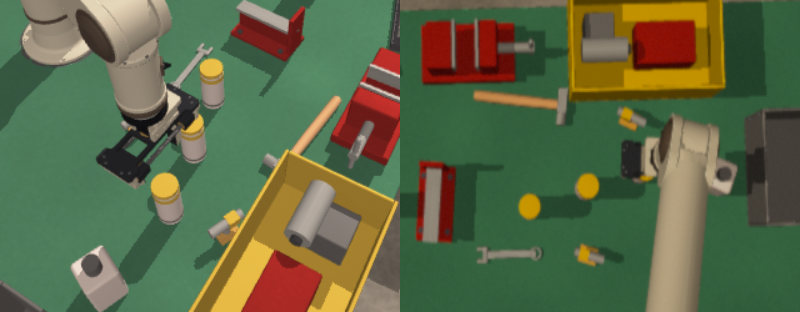

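The gripper is above the canister at scene crop (168,197), lined up with where its cap was measured, so I'll descend and grip.

Emit:
servo_tool(series=[0, 0, -0.8, 0, 0, 0, 91, 0, 0, -1.6, 0, 0, 0, 91, 0, 0, -2.4, 0, 0, 0, 91, 0, 0, -3.2, 0, 0, 0, 91, 0, 0, -3.8, 0, 0, 0, 91, 0, 0, -4.0, 0, 0, 0, 91, 0, 0, -4.0, 0, 0, 0, 70, 0, 0, -4.0, 0, 0, 0, 60, 0, 0, -4.0, 0, 0, 0, 56, 0, 0, -4.0, 0, 0, 0, 50, 0, 0, -4.0, 0, 0, 0, 50], grip_force=30)

```text
time_s: 2.8
tool_pos: [567.1, -290.6, 98.8]
ee_rot: [[0.998, -0.063, 0.001], [-0.063, -0.998, -0.0], [0.001, 0.0, -1.0]]
force: [-0.3, 0.8, 2.3]
grip_width: 0.605
finger_force: 25.7
```

Emit:
servo_tool(series=[0, 0, 0.05, 0, 0, 0, 50, 0, 0, 0.12, 0, 0, 0, 50, 0, 0, 0.2, 0, 0, 0, 50, 0, 0, 0.3, 0, 0, 0, 50, 0, 0, 0.3, 0, 0, 0, 50, 0, 0, 0.3, 0, 0, 0, 50, 0, 0, 0.3, 0, 0, 0, 50, 0, 0, 0.3, 0, 0, 0, 50])

```text
time_s: 3.6
tool_pos: [566.5, -290.5, 106.8]
ee_rot: [[0.998, -0.063, -0.0], [-0.063, -0.998, 0.0], [-0.0, -0.0, -1.0]]
force: [0.6, -1.4, -3.0]
grip_width: 0.61
finger_force: 30.0
```

```bash
python3 -c "
from rig import bot
o=bot.get_obs();print(o['force'],o['torque'],o['tool_pos'],o['tau'])"
```

```text
[ 0.60856561 -1.42175363 -3.02141108] [-0.0110651   0.01407004  0.01084641] [ 566.45484012 -290.48316944  106.77989362] [ 2.31259852e-03 -6.05525708e+01 -6.72111422e+00 -2.55377448e+01
 -2.74386595e-02 -7.02372892e-02 -1.59132533e-04]
```

Emit:
servo_tool(series=[0, 0, 0, 0, 0, 0, 50, 0, 0, 0, 0, 0, 0, 50])

```text
time_s: 3.8
tool_pos: [566.5, -290.5, 106.9]
ee_rot: [[0.998, -0.063, -0.0], [-0.063, -0.998, -0.0], [-0.0, 0.0, -1.0]]
force: [-0.2, 0.8, -3.5]
grip_width: 0.604
finger_force: 30.0
```

Emit:
servo_tool(series=[0, 0, -0.08, 0, 0, 0, 50, 0, 0, -0.16, 0, 0, 0, 50, 0, 0, -0.21, 0, 0, 0, 50, 0, 0, -0.24, 0, 0, 0, 50, 0, 0, -0.27, 0, 0, 0, 50, 0, 0, -0.3, 0, 0, 0, 50, 0, 0, -0.31, 0, 0, 0, 50, 0, 0, -0.31, 0, 0, 0, 50])

```text
time_s: 4.6
tool_pos: [567.2, -290.5, 98.8]
ee_rot: [[0.998, -0.063, 0.001], [-0.063, -0.998, -0.001], [0.001, 0.0, -1.0]]
force: [-1.9, 0.8, 5.1]
grip_width: 0.603
finger_force: 30.0
```

Light (about 0.33 kg) and set back down. Releasing and moving to the middle one.

Emit:
servo_tool(series=[0, 0, 0, 0, 0, 0, 70, 0, 0, 0, 0, 0, 0, 91, 0, 0, 0, 0, 0, 0, 91, 0, 0, 0, 0, 0, 0, 91, 0, 0, 0.8, 0, 0, 0, 91, 0, 0, 1.8, 0, 0, 0, 91, 0, 0, 2.7, 0, 0, 0, 91, -0.3, 1.2, 2.8, 0, 0, 0, 91, -0.6, 2.5, 2.8, 0, 0, 0, 91, -0.9, 3.8, 2.8, 0, 0, 0, 91, -1.22, 5.07, 2.8, 0, 0, 0, 91, -1.22, 5.07, 2.8, 0, 0, 0, 91])

```text
time_s: 5.8
tool_pos: [529.2, -131.4, 181.9]
ee_rot: [[0.999, -0.054, -0.0], [-0.054, -0.999, 0.002], [-0.001, -0.002, -1.0]]
force: [0.7, 0.1, 0.1]
grip_width: 0.993
finger_force: 0.0
```

Emit:
servo_tool(series=[0, 0, 0, 0, 0, 0, 91, 0, 0, 0, 0, 0, 0, 91])

```text
time_s: 6.0
tool_pos: [530.2, -139.9, 181.7]
ee_rot: [[0.998, -0.064, 0.0], [-0.064, -0.998, -0.001], [0.0, 0.001, -1.0]]
force: [-0.2, -1.0, 0.8]
grip_width: 0.991
finger_force: 0.0
```

Down to z≈98 (−2.8) and grip.

Emit:
servo_tool(series=[0, 0, -0.7, 0, 0, 0, 91, 0, 0, -1.4, 0, 0, 0, 91, 0, 0, -2.1, 0, 0, 0, 91, 0, 0, -2.6, 0, 0, 0, 91, 0, 0, -2.78, 0, 0, 0, 91, 0, 0, -2.78, 0, 0, 0, 70, 0, 0, -2.78, 0, 0, 0, 60, 0, 0, -2.78, 0, 0, 0, 56, 0, 0, -2.78, 0, 0, 0, 50, 0, 0, -2.78, 0, 0, 0, 50])

```text
time_s: 7.0
tool_pos: [530.4, -138.3, 98.9]
ee_rot: [[0.998, -0.063, 0.001], [-0.063, -0.998, -0.0], [0.001, 0.0, -1.0]]
force: [0.7, 1.3, 1.6]
grip_width: 0.61
finger_force: 8.1
```

Emit:
servo_tool(series=[0, 0, 0.05, 0, 0, 0, 50, 0, 0, 0.12, 0, 0, 0, 50, 0, 0, 0.2, 0, 0, 0, 50, 0, 0, 0.3, 0, 0, 0, 50, 0, 0, 0.3, 0, 0, 0, 50, 0, 0, 0.3, 0, 0, 0, 50, 0, 0, 0.3, 0, 0, 0, 50, 0, 0, 0.3, 0, 0, 0, 50, 0, 0, 0.3, 0, 0, 0, 50])

```text
time_s: 7.9
tool_pos: [529.9, -138.4, 107.1]
ee_rot: [[0.998, -0.063, -0.0], [-0.063, -0.998, 0.0], [-0.0, -0.0, -1.0]]
force: [-0.2, -0.1, -7.6]
grip_width: 0.599
finger_force: 30.0
```

7.6 N, so this is the heavy one. Lifting clear of everything.

Emit:
servo_tool(series=[0, 0, 0.2, 0, 0, 0, 50, 0, 0, 0.6, 0, 0, 0, 50, 0, 0, 1.1, 0, 0, 0, 50, 0, 0, 1.7, 0, 0, 0, 50, 0, 0, 2.3, 0, 0, 0, 50, 0, 0, 2.9, 0, 0, 0, 50, 0, 0, 3.5, 0, 0, 0, 50, 0, 0, 4.1, 0, 0, 0, 50, 0, 0, 4.5, 0, 0, 0, 50, 0, 0, 4.75, 0, 0, 0, 50, 0, 0, 4.8, 0, 0, 0, 50, 0, 0, 4.8, 0, 0, 0, 50], grip_force=40)

```text
time_s: 9.1
tool_pos: [529.7, -138.4, 251.1]
ee_rot: [[0.998, -0.063, -0.0], [-0.063, -0.998, -0.0], [-0.0, 0.0, -1.0]]
force: [-0.0, -0.4, -7.2]
grip_width: 0.601
finger_force: 40.0
```

Emit:
servo_tool(series=[0, 0.2, 0, 0, 0, 0, 50, 0, 0.6, 0, 0, 0, 0, 50, 0, 1.2, 0, 0, 0, 0, 50, 0, 2, 0, 0, 0, 0, 50, 0, 2.9, 0, 0, 0, 0, 50, 0, 3.8, 0, 0, 0, 0, 50, 0, 4.7, 0, 0, 0, 0, 50, 0, 5.6, 0, 0, 0, 0, 50, 0, 6.2, 0, 0, 0, 0, 50, 0, 6.6, 0, 0, 0, 0, 50, 0, 6.8, 0, 0, 0, 0, 50, 0, 6.8, 0, 0, 0, 0, 50])

```text
time_s: 10.3
tool_pos: [529.7, 66.5, 251.0]
ee_rot: [[0.998, -0.061, -0.0], [-0.061, -0.998, 0.0], [-0.0, -0.0, -1.0]]
force: [0.8, 0.6, -7.8]
grip_width: 0.598
finger_force: 40.0
```

Emit:
servo_tool(series=[0, 0.2, 0, 0, 0, 0, 50, 0, 0.6, 0, 0, 0, 0, 50, 0, 1.2, 0, 0, 0, 0, 50, 0, 2, 0, 0, 0, 0, 50, 0, 2.9, 0, 0, 0, 0, 50, 0, 3.8, 0, 0, 0, 0, 50, 0, 4.7, 0, 0, 0, 0, 50, 0, 5.6, 0, 0, 0, 0, 50, 0, 6.2, 0, 0, 0, 0, 50, 0, 6.6, 0, 0, 0, 0, 50, 0, 6.9, 0, 0, 0, 0, 50, 0, 6.9, 0, 0, 0, 0, 50])

```text
time_s: 11.5
tool_pos: [529.7, 273.8, 251.2]
ee_rot: [[0.998, -0.062, -0.0], [-0.062, -0.998, 0.001], [-0.0, -0.001, -1.0]]
force: [0.4, 0.7, -7.2]
grip_width: 0.599
finger_force: 40.0
```

Emit:
servo_tool(series=[0, 0, -0.1, 0, 0, 0, 50, 0, 0, -0.3, 0, 0, 0, 50, 0, 0, -0.6, 0, 0, 0, 50, 0, 0, -0.9, 0, 0, 0, 50, 0, 0, -1.1, 0, 0, 0, 50, 0, 0, -1.2, 0, 0, 0, 50, 0, 0, -1.2, 0, 0, 0, 50, 0, 0, -1.2, 0, 0, 0, 50, 0, 0, -1.2, 0, 0, 0, 50])

```text
time_s: 12.4
tool_pos: [530.3, 272.9, 215.7]
ee_rot: [[0.998, -0.063, 0.001], [-0.063, -0.998, 0.0], [0.001, -0.0, -1.0]]
force: [-0.5, -0.9, -6.7]
grip_width: 0.599
finger_force: 40.0
```

```bash
python3 - <<'E'
from h import *
for n in("scene","top"):
    c=bot.camera(n);cv2.imwrite(f"pics/{n}2.png",c["image"][...,::-1]);np.save(n+"2",cloud(c))
a=cv2.imread("pics/scene2.png")[60:260,250:450];b=cv2.imread("pics/top2.png")[150:300,180:330]
cv2.imwrite("pics/v2.png",np.hstack([cv2.resize(a,(400,400)),cv2.resize(b,(400,400))]))
o=bot.get_obs();print(o["tool_pos"],o["force"],o["torque"])
E
```

```text
[530.2161177  272.77379713 215.66542634] [-0.25183936 -0.27171813 -7.72638534] [0.05090775 0.08322978 0.00395938]
```

View pics/v2.png

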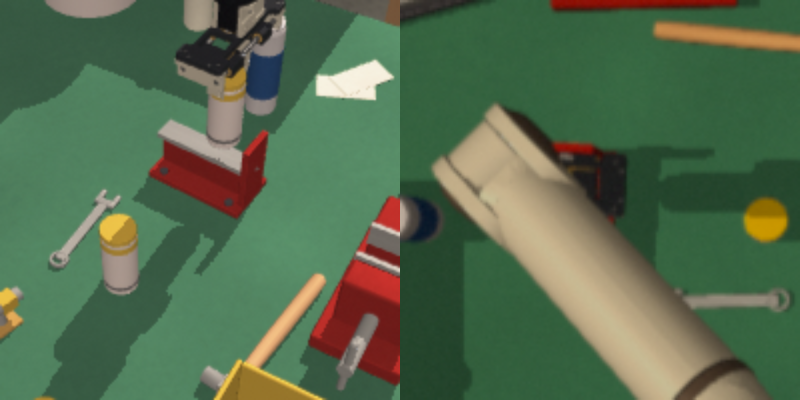

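Upright above the ledge at left crop (225,110), clear of the stop at (255,165). Next I'll fit the canister axis in the scene cloud to get its offset from the ledge and stop.

```bash
python3 - <<'E'
from h import *
from scipy.optimize import least_squares
P=np.load("scene2.npy");hsv=cv2.cvtColor(cv2.imread("pics/scene2.png"),cv2.COLOR_BGR2HSV)
m=(abs(P[...,0]-530)<45)&(abs(P[...,1]-272)<45)&(hsv[...,1]<90)
for lo,hi in((122,145),(145,170),(125,170)):
    q=P[m&(P[...,2]>lo)&(P[...,2]<hi)]
    r=least_squares(lambda p:np.hypot(q[:,0]-p[0],q[:,1]-p[1])-28,[530,272],loss="soft_l1");print(lo,len(q),r.x.round(2),np.std(r.fun).round(2))
q=P[m&(P[...,2]>100)];print("foot z",np.percentile(q[:,2],[0,1,3]))
# same fit on the standing canisters in the first cloud, vs grasped TCP
P0=np.load("scene.npy");h0=cv2.cvtColor(cv2.imread("pics/scene0.png"),cv2.COLOR_BGR2HSV)
for c in((567,-290.5),(530,-138.5)):
    q=P0[(np.hypot(P0[...,0]-c[0],P0[...,1]-c[1])<45)&(P0[...,2]>25)&(P0[...,2]<75)&(h0[...,1]<90)]
    print(c,least_squares(lambda p:np.hypot(q[:,0]-p[0],q[:,1]-p[1])-28,c,loss="soft_l1").x.round(2))
# ledge edges by profile, pixel-wise: grey top points, residual across in rest frame
t=np.radians(-4.1);ex=np.array([np.cos(t),np.sin(t)]);ey=np.array([-ex[1],ex[0]])
for n in("scene","top"):
    A=np.load(n+".npy");H=cv2.cvtColor(cv2.imread(f"pics/{n}0.png"),cv2.COLOR_BGR2HSV)
    L=A[(abs(A[...,2]-80)<2.5)&(H[...,1]<110)];d=(L[:,:2]-[530,272]);u=d@ex;v=d@ey
    k=(abs(v)<40)&(abs(u)<125);print(n,"ledge v",np.percentile(v[k],[1,5,50,95,99]).round(1),"u",np.percentile(u[k],[0,1,99,100]).round(1),[ (np.percentile(v[k&(abs(u-c)<15)],[3,97]).round(1).tolist()) for c in(-100,-60,-20,20)])
    S=A[(A[...,2]>90)&(A[...,2]<143)&(H[...,1]>130)];d=S[:,:2]-[530,272];u=d@ex;v=d@ey;k=(abs(v)<40)&(u>30)&(u<80);print("stop u",np.percentile(u[k],[2,10,50,90,98]).round(1),"v",np.percentile(v[k],[2,98]).round(1))
E
```

```text
122 90 [530.98 274.64] 1.54
145 102 [530.66 274.62] 1.61
125 184 [530.77 274.65] 1.6
foot z [115.8572637  125.541147   139.06958393]
(567, -290.5) [ 567.16 -288.74]
(530, -138.5) [ 530.48 -136.38]
scene ledge v [-17.7 -16.3   2.1  22.6  24.3] u [-115.1 -113.    39.3   42.7] [[-15.5, 23.6], [-16.6, 21.0], [-16.4, 22.7], [-16.2, 23.3]]
stop u [52.9 55.4 63.3 65.  65.7] v [-30.7  30. ]
top ledge v [-19.  -17.4   2.1  18.2  20.4] u [-117.8 -114.4   43.8   46.7] [[-14.9, 16.9], [-17.2, 19.6], [-18.4, 18.3], [-18.7, 17.4]]
stop u [49.8 50.1 54.9 60.3 61.6] v [-31.9  30.9]
```

Emit:
servo_tool(series=[0.1, -0.01, -0.1, 0, 0, 0, 50, 0.2, -0.03, -0.25, 0, 0, 0, 50, 0.3, -0.04, -0.4, 0, 0, 0, 50, 0.4, -0.05, -0.55, 0, 0, 0, 50, 0.5, -0.06, -0.7, 0, 0, 0, 50, 0.53, -0.07, -0.85, 0, 0, 0, 50, 0.53, -0.07, -0.95, 0, 0, 0, 50, 0.53, -0.07, -1.05, 0, 0, 0, 50, 0.53, -0.07, -1.1, 0, 0, 0, 50, 0.53, -0.07, -1.1, 0, 0, 0, 50, 0.53, -0.07, -1.1, 0, 0, 0, 50])

```text
time_s: 13.6
tool_pos: [545.9, 270.6, 182.4]
ee_rot: [[0.998, -0.063, 0.0], [-0.063, -0.998, 0.0], [0.0, -0.0, -1.0]]
force: [-0.2, 1.1, -6.5]
grip_width: 0.597
finger_force: 40.0
```

```bash
python3 - <<'E'
from h import *
c=bot.camera("scene");cv2.imwrite("pics/v3.png",cv2.resize(c["image"][80:180,300:420,::-1],None,fx=5,fy=5,interpolation=cv2.INTER_CUBIC))
o=bot.get_obs();print(o["tool_pos"],o["force"],o["torque"])
E
```

```text
[545.98118212 270.6459474  182.53795129] [ 0.7571207  -0.23573006 -7.54826524] [ 0.05345947  0.02675027 -0.00745713]
```

View pics/v3.png

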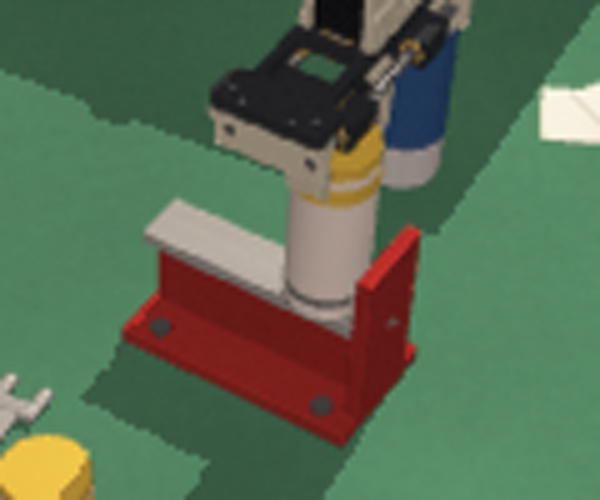

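The canister is just above the ledge at crop (320,300), a few mm short of the stop face at (360,310). Creeping towards the stop.

Emit:
servo_tool(series=[0.04, 0, -0.02, 0, 0, 0, 50, 0.08, -0.005, -0.04, 0, 0, 0, 50, 0.11, -0.01, -0.06, 0, 0, 0, 50, 0.14, -0.01, -0.06, 0, 0, 0, 50, 0.16, -0.01, -0.06, 0, 0, 0, 50, 0.16, -0.01, -0.06, 0, 0, 0, 50])

```text
time_s: 14.25
tool_pos: [550.8, 270.2, 180.4]
ee_rot: [[0.998, -0.063, 0.0], [-0.063, -0.998, 0.0], [0.0, -0.0, -1.0]]
force: [-0.3, -0.3, -7.2]
grip_width: 0.598
finger_force: 40.0
```

Emit:
servo_tool(series=[0.015, 0, 0, 0, 0, 0, 50, 0.03, -0.002, 0, 0, 0, 0, 50, 0.03, -0.002, 0, 0, 0, 0, 50])

```text
time_s: 14.55
tool_pos: [551.7, 270.1, 180.5]
ee_rot: [[0.998, -0.063, 0.0], [-0.063, -0.998, 0.0], [0.0, -0.0, -1.0]]
force: [0.6, -0.3, -6.6]
grip_width: 0.596
finger_force: 40.0
```

Emit:
servo_tool(series=[0.015, 0, 0, 0, 0, 0, 50, 0.03, -0.002, 0, 0, 0, 0, 50, 0.03, -0.002, 0, 0, 0, 0, 50])

```text
time_s: 14.85
tool_pos: [552.6, 270.0, 180.4]
ee_rot: [[0.998, -0.063, 0.0], [-0.063, -0.998, -0.0], [0.0, 0.0, -1.0]]
force: [-0.2, -0.0, -7.3]
grip_width: 0.601
finger_force: 40.0
```

Emit:
servo_tool(series=[0.015, 0, 0, 0, 0, 0, 50, 0.03, -0.002, 0, 0, 0, 0, 50, 0.03, -0.002, 0, 0, 0, 0, 50])

```text
time_s: 15.15
tool_pos: [553.3, 270.0, 180.4]
ee_rot: [[0.998, -0.063, -0.0], [-0.063, -0.998, 0.0], [-0.0, 0.0, -1.0]]
force: [-0.1, 0.3, -7.2]
grip_width: 0.6
finger_force: 40.0
```

Emit:
servo_tool(series=[0.015, 0, 0, 0, 0, 0, 50, 0.025, -0.002, 0, 0, 0, 0, 50, 0.025, -0.002, 0, 0, 0, 0, 50])

```text
time_s: 15.45
tool_pos: [553.9, 270.0, 180.4]
ee_rot: [[0.998, -0.063, -0.0], [-0.063, -0.998, -0.0], [-0.0, 0.0, -1.0]]
force: [-1.8, -0.1, -5.8]
grip_width: 0.6
finger_force: 40.0
```

Emit:
servo_tool(series=[0, 0, 0, 0, 0, 0, 50, 0, 0, 0, 0, 0, 0, 50])

```text
time_s: 15.65
tool_pos: [554.0, 270.0, 180.4]
ee_rot: [[0.998, -0.063, -0.0], [-0.063, -0.998, 0.0], [-0.0, -0.0, -1.0]]
force: [-2.6, -0.7, -4.7]
grip_width: 0.6
finger_force: 40.0
```

Emit:
servo_tool(series=[0.01, 0, 0, 0, 0, 0, 50, 0.01, 0, 0, 0, 0, 0, 50])

```text
time_s: 15.85
tool_pos: [554.3, 270.0, 180.4]
ee_rot: [[0.998, -0.063, -0.0], [-0.063, -0.998, -0.0], [-0.0, 0.0, -1.0]]
force: [-1.5, 0.2, -6.6]
grip_width: 0.597
finger_force: 40.0
```

Contact with the stop is about 2 N. Now lowering gently onto the ledge.

Emit:
servo_tool(series=[0, 0, -0.015, 0, 0, 0, 50, 0, 0, -0.03, 0, 0, 0, 50, 0, 0, -0.045, 0, 0, 0, 50, 0, 0, -0.045, 0, 0, 0, 50])

```text
time_s: 16.25
tool_pos: [554.4, 270.0, 179.3]
ee_rot: [[0.998, -0.063, 0.0], [-0.063, -0.998, 0.0], [0.0, -0.0, -1.0]]
force: [-1.4, -0.3, -3.1]
grip_width: 0.6
finger_force: 40.0
```

Emit:
servo_tool(series=[0, 0, -0.01, 0, 0, 0, 50, 0, 0, -0.02, 0, 0, 0, 50, 0, 0, -0.02, 0, 0, 0, 50])

```text
time_s: 16.55
tool_pos: [554.5, 270.1, 179.2]
ee_rot: [[0.998, -0.063, 0.001], [-0.063, -0.998, 0.0], [0.001, -0.0, -1.0]]
force: [-4.2, -1.2, 2.0]
grip_width: 0.599
finger_force: 40.0
```

```bash
python3 - <<'E'
from h import *
c=bot.camera("scene");I=c["image"][...,::-1].copy()
# project predicted ledge/foot outlines if centred at TCP-line: compare with picture
f=200/np.tan(np.radians(c["fov_y"]/2));T=c["camera_from_world"]
def pr(p):
    q=T@np.append(p,1);return np.array([f*q[0]/-q[2]+c["cx"],-f*q[1]/-q[2]+c["cy"]])
t=np.radians(-4.1);ex=np.array([np.cos(t),np.sin(t),0]);ey=np.array([-ex[1],ex[0],0]);o=np.array([554.2,270,0])
S=6;J=cv2.resize(I[80:180,310:410],None,fx=S,fy=S,interpolation=cv2.INTER_CUBIC)
L=lambda pts,col:cv2.polylines(J,[np.int32([((pr(p)-[310,80])+.5)*S for p in pts])],False,col,1)
for s in(-20,20):L([o+ex*28+ey*s+[0,0,80],o-ex*140+ey*s+[0,0,80]],(255,0,0))
for s in(-32,32):L([o+ex*28+ey*s+[0,0,80],o+ex*28+ey*s+[0,0,135]],(255,0,255))
L([o+28*np.cos(a)*ex+28*np.sin(a)*ey+[0,0,80] for a in np.linspace(0,6.3,60)],(0,255,0))
cv2.imwrite("pics/v4.png",J);o=bot.get_obs();print(o["force"])
E
```

```text
[-4.71143452 -0.97855992  3.14271836]
```

View pics/v4.png

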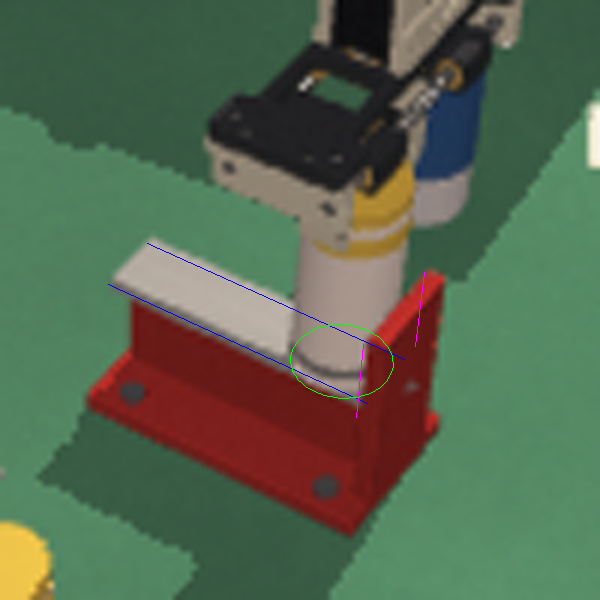

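The projected ledge edges and foot circle share the same small camera offset from the picture (about 6 zoomed px, up). So the foot is centred to about 1 mm and against the stop at (365,370). Releasing, then rising.

Emit:
servo_tool(series=[-0.01, 0, 0.0, 0, 0, 0, 50, -0.01, 0, 0, 0, 0, 0, 58, -0.01, 0, 0, 0, 0, 0, 66, -0.01, 0, 0, 0, 0, 0, 80, -0.01, 0, 0, 0, 0, 0, 91, -0.01, 0, 0, 0, 0, 0, 91, -0.01, 0, 0, 0, 0, 0, 91], grip_force=10)

```text
time_s: 17.3
tool_pos: [554.2, 269.9, 178.5]
ee_rot: [[0.998, -0.063, 0.0], [-0.063, -0.998, 0.0], [0.0, -0.0, -1.0]]
force: [0.7, 0.2, -0.1]
grip_width: 0.979
finger_force: 0.0
```

Emit:
servo_tool(series=[0, 0, 0.2, 0, 0, 0, 91, 0, 0, 0.7, 0, 0, 0, 91, 0, 0, 1.4, 0, 0, 0, 91, 0, 0, 2.1, 0, 0, 0, 91, 0, 0, 2.8, 0, 0, 0, 91, 0, 0, 3.3, 0, 0, 0, 91, -0.6, -0.6, 3.3, 0, 0, 0, 91, -1.5, -1.5, 3.3, 0, 0, 0, 91, -2.5, -2.5, 3.3, 0, 0, 0, 91, -3.5, -3.5, 3.3, 0, 0, 0, 91, -4.5, -4.5, 3.3, 0, 0, 0, 91, -4.5, -4.5, 3.3, 0, 0, 0, 91])

```text
time_s: 18.5
tool_pos: [415.7, 130.8, 277.5]
ee_rot: [[0.998, -0.067, -0.001], [-0.067, -0.998, -0.005], [-0.001, 0.005, -1.0]]
force: [0.0, 0.6, -0.6]
grip_width: 0.988
finger_force: 0.0
```

Emit:
servo_tool(series=[0, -1, 0, 0, 0, 0, 91, 0, -2, 0, 0, 0, 0, 91, 0, -3, 0, 0, 0, 0, 91, 0, -4, 0, 0, 0, 0, 91, 0, -5, 0, 0, 0, 0, 91, 0, -5, 0, 0, 0, 0, 91, 0, -5, 0, 0, 0, 0, 91])

```text
time_s: 19.2
tool_pos: [419.8, -14.8, 278.0]
ee_rot: [[0.998, -0.064, 0.001], [-0.064, -0.998, 0.0], [0.001, -0.0, -1.0]]
force: [-0.4, 0.2, -0.3]
grip_width: 0.992
finger_force: 0.0
```

```bash
python3 - <<'E'
from h import *
V=[]
for n,s in(("scene",np.s_[70:190,300:420]),("top",np.s_[160:280,190:310])):
    c=bot.camera(n);I=c["image"][...,::-1];V.append(cv2.resize(I[s],(400,400),interpolation=cv2.INTER_CUBIC))
    P=cloud(c);h=cv2.cvtColor(np.ascontiguousarray(I),cv2.COLOR_BGR2HSV)
    ye=(h[...,0]>18)&(h[...,0]<32)&(h[...,1]>130)
    for c0,z in(((554,270),209),((488,15),129.5),((567,-290),129.5)):
        q=P[ye&(np.hypot(P[...,0]-c0[0],P[...,1]-c0[1])<50)&(abs(P[...,2]-z)<4)]
        if len(q):print(n,len(q),cv2.minEnclosingCircle(q[:,:2].astype(np.float32)),np.median(q[:,2]))
    S=P[(P[...,2]>120)&(P[...,2]<143)&(h[...,1]>130)&((h[...,0]<10)|(h[...,0]>170))&(abs(P[...,0]-588)<25)&(abs(P[...,1]-268)<45)]
    print(n,"stop",len(S),cv2.minAreaRect(S[:,:2].astype(np.float32)))
cv2.imwrite("pics/v5.png",np.hstack(V));print(bot.get_obs()["time_s"])
E
```

```text
scene 184 ((552.35986328125, 268.8158264160156), 31.461111068725586) 210.18691575666548
scene 218 ((488.427490234375, 16.91070556640625), 29.191797256469727) 129.89769839451498
scene 353 ((566.3485717773438, -289.55084228515625), 28.838417053222656) 129.80124882197845
scene stop 87 ((588.85791015625, 270.90887451171875), (70.95516204833984, 13.283653259277344), 85.6450424194336)
top 142 ((550.520263671875, 268.274658203125), 27.690082550048828) 209.28843863743248
top 109 ((488.0640869140625, 14.775327682495117), 27.46690559387207) 128.9097017149404
top 127 ((564.9361572265625, -291.7413635253906), 27.6529541015625) 130.02370217281282
top stop 46 ((585.7293090820312, 267.74224853515625), (66.1294937133789, 11.423428535461426), 84.99215698242188)
19.3
```

View pics/v5.png

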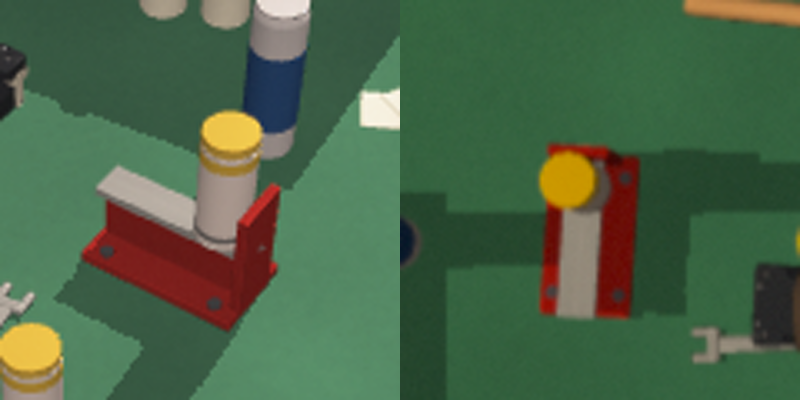

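It stands upright against the stop, at about (228,190) in the left crop and (568,180) in the right. The cap centre measures 1–2 mm towards −y, so I'll check the centring and tilt more carefully.

```bash
python3 - <<'E'
from h import *
from scipy.optimize import least_squares
t=np.radians(-4.2);ex=np.array([np.cos(t),np.sin(t)]);ey=np.array([-ex[1],ex[0]]);o=np.array([554.2,270.2])
fit=lambda q:least_squares(lambda p:np.hypot(q[:,0]-p[0],q[:,1]-p[1])-28,o,loss="soft_l1").x
for n in("scene","top"):
    R={}
    for k in range(5):
        c=bot.camera(n);P=cloud(c);h=cv2.cvtColor(c["image"],cv2.COLOR_RGB2HSV)
        d=P[...,:2]-o;u=d@ex;v=d@ey;z=P[...,2];H=h[...,0].astype(int);red=(h[...,1]>130)&((H<10)|(H>170))
        add=lambda k,x:R.setdefault(k,[]).append(x)
        m=(np.hypot(u,v)<40)&~red
        cap=m&(abs(z-210)<5)&(h[...,1]>110)&(H>15)&(H<35)
        add("cap mean uv",[np.percentile(u[cap],[2,98]).mean(),np.percentile(v[cap],[2,98]).mean()])
        if n=="scene":
            for lo,hi in((95,130),(135,165),(165,195)):
                e=fit(P[m&(z>lo)&(z<hi)])-o;add(f"body{lo}",[e@ex,e@ey])
        s=red&(u>15)&(u<55)&(abs(v)<45)&(z>125)&(z<145)
        add("stop uv",[np.percentile(u[s],[2,98]).mean(),np.percentile(v[s],[2,98]).mean()])
        l=(u>-140)&(u<-45)&(abs(v)<40)&(abs(z-80)<3)&(h[...,1]<110)
        kk=np.polyfit(u[l],v[l],1);add("ledge v@0,deg",[np.percentile(v[l],[3,97]).mean(),np.degrees(kk[0])])
        b=(u>-140)&(u<60)&(abs(v)<65)&(z>8)&(z<20)&red;add("base v lo/hi",np.percentile(v[b],[1,99]))
    for k in R:print(n,k,np.mean(R[k],0).round(2),np.std(R[k],0).round(2))
E
```

```text
scene cap mean uv [-0.49 -0.58] [0.34 0.36]
scene body95 [-1.62  1.58] [0.37 0.18]
scene body135 [-1.88  1.61] [0.05 0.07]
scene body165 [-1.64  1.26] [0.06 0.27]
scene stop uv [34.53  0.99] [0.2  0.73]
scene ledge v@0,deg [2.65 0.43] [0.23 0.74]
scene base v lo/hi [-48.68  42.19] [0.49 1.06]
top cap mean uv [-3.31 -2.4 ] [0.35 0.52]
top stop uv [31.79  0.6 ] [0.09 0.07]
top ledge v@0,deg [ 0.51 -0.47] [0.2  1.59]
top base v lo/hi [-48.99  49.57] [0.2  0.22]
```

```bash
python3 - <<'E'
from h import *
t=np.radians(-4.2);ex=np.array([np.cos(t),np.sin(t)]);ey=np.array([-ex[1],ex[0]]);o=np.array([554.2,270.2])
c=bot.camera("top");P=cloud(c);z=P[...,2];d=P[...,:2]-o;u=d@ex;v=d@ey
m=(z>196)&(np.hypot(u,v)<45);print("cap depth centroid uv",u[m].mean(),v[m].mean(),m.sum(),"area r",np.sqrt(m.sum()/np.pi)*(1640/506.))
hi=(z>60)&(z<95)&(u>-145)&(u<-40)&(abs(v)<40)
for r0 in(-130,-110,-90,-70,-50):
    k=hi&(abs(u-r0)<10);print(r0,"ledge v mean",v[k].mean().round(2),np.percentile(v[k],[0,100]).round(1))
s=(z>110)&(z<150)&(u>15)&(u<55)&(abs(v)<45);print("stop",u[s].mean(),v[s].mean(),s.sum())
for a in((488,15),(567,-290)):
    m=(z>118)&(z<145)&(np.hypot(P[...,0]-a[0],P[...,1]-a[1])<45);print(a,P[m][:,:2].mean(0))
P0=np.load("top.npy");m=(P0[...,2]>118)&(np.hypot(P0[...,0]-530,P0[...,1]+138)<45);print("B before, TCP said 530,-138.4:",P0[m][:,:2].mean(0))
E
```

```text
cap depth centroid uv -3.7300496171528086 -2.58068468865851 226 area r 27.489865466057896
-130 ledge v mean 1.15 [-19.3  20.5]
-110 ledge v mean 0.21 [-18.8  21.1]
-90 ledge v mean -0.39 [-19.7  20.7]
-70 ledge v mean 1.37 [-19.2  20.8]
-50 ledge v mean -0.69 [-18.1  18.8]
stop 31.50165763155483 -3.842938793792686 65
(488, 15) [491.41089507  14.18798893]
(567, -290) [ 565.07779856 -290.68653554]
B before, TCP said 530,-138.4: [ 528.57957392 -138.62656287]
```

Both cameras suggest the canister settled 1–2 mm short of the stop and slightly to −y. I'll regrasp it in place, square it up gently and release more softly.

Emit:
servo_tool(series=[0.3, 1, 0, 0, 0, 0, 91, 0.8, 2.2, 0, 0, 0, 0, 91, 1.4, 3.5, 0, 0, 0, 0, 91, 2, 4.8, 0, 0, 0, 0, 91, 2.7, 6.1, 0, 0, 0, 0, 91, 3.3, 7.4, 0, 0, 0, 0, 91, 3.9, 8.5, 0, 0, 0, 0, 91, 4.3, 9.3, 0, 0, 0, 0, 91, 4.42, 9.52, 0, 0, 0, 0, 91, 4.42, 9.52, 0, 0, 0, 0, 91, 4.42, 9.52, 0, 0, 0, 0, 91, 4.42, 9.52, 0, 0, 0, 0, 91])

```text
time_s: 21.05
tool_pos: [551.8, 268.6, 277.6]
ee_rot: [[0.998, -0.065, 0.0], [-0.065, -0.998, -0.001], [0.0, 0.001, -1.0]]
force: [0.3, -1.3, 0.2]
grip_width: 0.989
finger_force: 0.0
```

Emit:
servo_tool(series=[0, 0, 0, 0, 0, 0, 91, 0, 0, 0, 0, 0, 0, 91])

```text
time_s: 21.25
tool_pos: [551.8, 269.5, 277.8]
ee_rot: [[0.998, -0.064, 0.001], [-0.064, -0.998, -0.001], [0.001, 0.001, -1.0]]
force: [0.5, -0.5, -0.0]
grip_width: 0.99
finger_force: 0.0
```

Emit:
servo_tool(series=[0, 0.02, -0.8, 0, 0, -0.08, 91, 0, 0.02, -1.6, 0, 0, -0.08, 91, 0, 0.02, -2.3, 0, 0, -0.08, 91, 0, 0.02, -2.8, 0, 0, -0.08, 91, 0, 0.02, -3.1, 0, 0, -0.08, 91, 0, 0.02, -3.3, 0, 0, -0.08, 91, 0, 0.02, -3.3, 0, 0, -0.08, 91, 0, 0.02, -3.3, 0, 0, -0.08, 91])

```text
time_s: 22.05
tool_pos: [552.2, 271.5, 179.2]
ee_rot: [[0.997, -0.071, 0.001], [-0.071, -0.997, 0.001], [0.001, -0.001, -1.0]]
force: [-0.3, -0.0, -0.5]
grip_width: 0.988
finger_force: 0.0
```

Emit:
servo_tool(series=[0, -0.025, 0, 0, 0, 0, 80, 0, -0.025, 0, 0, 0, 0, 72, 0, -0.025, 0, 0, 0, 0, 66, 0, -0.025, 0, 0, 0, 0, 62, 0, -0.025, 0, 0, 0, 0, 60, 0, -0.025, 0, 0, 0, 0, 58, 0, -0.025, 0, 0, 0, 0, 57, 0, -0.025, 0, 0, 0, 0, 56, 0, -0.025, 0, 0, 0, 0, 54, 0, -0.025, 0, 0, 0, 0, 54], grip_force=8)

```text
time_s: 23.05
tool_pos: [551.7, 270.7, 178.5]
ee_rot: [[0.997, -0.071, 0.0], [-0.071, -0.997, 0.0], [0.0, -0.0, -1.0]]
force: [1.0, 0.7, -0.7]
grip_width: 0.605
finger_force: 8.0
```

Emit:
servo_tool(series=[0.01, 0, 0, 0, 0, 0, 54, 0.02, -0.001, 0, 0, 0, 0, 54, 0.03, -0.002, 0, 0, 0, 0, 54, 0.03, -0.002, 0, 0, 0, 0, 54])

```text
time_s: 23.45
tool_pos: [552.4, 270.6, 178.6]
ee_rot: [[0.997, -0.071, -0.0], [-0.071, -0.997, 0.0], [-0.0, -0.0, -1.0]]
force: [-2.3, 0.9, 1.7]
grip_width: 0.607
finger_force: 8.0
```

Emit:
servo_tool(series=[0.01, 0, 0, 0, 0, 0, 54, 0.02, -0.001, 0, 0, 0, 0, 54, 0.02, -0.001, 0, 0, 0, 0, 54])

```text
time_s: 23.75
tool_pos: [553.3, 270.5, 178.7]
ee_rot: [[0.997, -0.071, 0.0], [-0.071, -0.997, 0.0], [0.0, -0.0, -1.0]]
force: [-1.9, 1.1, 3.0]
grip_width: 0.605
finger_force: 8.0
```

Emit:
servo_tool(series=[0.01, 0, 0, 0, 0, 0, 54, 0.02, -0.001, 0, 0, 0, 0, 54, 0.02, -0.001, 0, 0, 0, 0, 54])

```text
time_s: 24.05
tool_pos: [553.8, 270.5, 178.8]
ee_rot: [[0.997, -0.071, 0.0], [-0.071, -0.997, 0.0], [0.0, -0.0, -1.0]]
force: [-1.8, 1.5, 5.1]
grip_width: 0.608
finger_force: 8.0
```

Emit:
servo_tool(series=[-0.02, 0, 0, 0, 0, 0, 54, -0.04, 0, 0, 0, 0, 0, 54, -0.06, 0.003, 0, 0, 0, 0, 54, -0.06, 0.003, 0, 0, 0, 0, 54])

```text
time_s: 24.45
tool_pos: [552.1, 270.5, 178.5]
ee_rot: [[0.997, -0.071, 0.0], [-0.071, -0.997, 0.0], [0.0, -0.0, -1.0]]
force: [-2.1, 1.5, 4.0]
grip_width: 0.608
finger_force: 8.0
```

Emit:
servo_tool(series=[0, 0, 0, 0, 0, 0, 57, 0, 0, 0, 0, 0, 0, 58, 0, 0, 0, 0, 0, 0, 60, 0, 0, 0, 0, 0, 0, 60], grip_force=3)

```text
time_s: 24.85
tool_pos: [552.1, 269.5, 178.0]
ee_rot: [[0.997, -0.072, -0.0], [-0.072, -0.997, -0.001], [-0.0, 0.001, -1.0]]
force: [0.5, -0.6, 0.1]
grip_width: 0.653
finger_force: 0.0
```

```bash
python3 - <<'E'
from h import *
from scipy.optimize import least_squares
t=np.radians(-4.2);ex=np.array([np.cos(t),np.sin(t)]);ey=np.array([-ex[1],ex[0]]);o=np.array([554.2,270.2])
R=[]
for k in range(5):
    c=bot.camera("scene");P=cloud(c);h=cv2.cvtColor(c["image"],cv2.COLOR_RGB2HSV);z=P[...,2];d=P[...,:2]-o;r=np.hypot(d[...,0],d[...,1])
    row=[]
    for lo,hi in((95,130),(130,160)):
        q=P[(r<40)&(h[...,1]<90)&(z>lo)&(z<hi)];e=least_squares(lambda p:np.hypot(q[:,0]-p[0],q[:,1]-p[1])-28,o,loss="soft_l1").x-o;row+=[e@ex,e@ey]
    R.append(row)
print(np.mean(R,0).round(2));b=bot.get_obs();print(b["tool_pos"],b["force"],b["grip_width"]*92,b["finger_force"])
E
```

```text
[-1.79  1.75 -1.8   1.46]
[552.09250846 270.1323926  178.39098222] [ 0.11145418  0.29362927 -0.02886119] 60.16433659635649 0.0
```

Pushing on the ledge only tips it slightly (z force rises). I'll grip firmly, lift about 2 mm, ease it to contact and lower it.

Emit:
servo_tool(series=[0, 0.015, 0, 0, 0, 0, 59, 0, 0.015, 0, 0, 0, 0, 57, 0, 0.015, 0, 0, 0, 0, 55, 0, 0.015, 0, 0, 0, 0, 52, 0, 0.015, 0, 0, 0, 0, 50, 0, 0.015, 0.02, 0, 0, 0, 50, 0, 0.015, 0.05, 0, 0, 0, 50, 0, 0.015, 0.08, 0, 0, 0, 50, 0, 0.015, 0.08, 0, 0, 0, 50, 0, 0.015, 0.08, 0, 0, 0, 50], grip_force=35)

```text
time_s: 26.1
tool_pos: [551.7, 270.5, 180.4]
ee_rot: [[0.997, -0.071, -0.001], [-0.071, -0.997, -0.0], [-0.001, 0.001, -1.0]]
force: [0.4, -0.3, -7.9]
grip_width: 0.6
finger_force: 35.0
```

Emit:
servo_tool(series=[0.01, 0, 0, 0, 0, 0, 50, 0.02, -0.001, 0, 0, 0, 0, 50, 0.02, -0.001, 0, 0, 0, 0, 50])

```text
time_s: 26.4
tool_pos: [552.7, 270.7, 180.8]
ee_rot: [[0.997, -0.071, -0.0], [-0.071, -0.997, -0.0], [-0.0, 0.0, -1.0]]
force: [0.1, 0.2, -6.4]
grip_width: 0.598
finger_force: 35.0
```

Emit:
servo_tool(series=[0.01, 0, 0, 0, 0, 0, 50, 0.02, -0.001, 0, 0, 0, 0, 50, 0.02, -0.001, 0, 0, 0, 0, 50])

```text
time_s: 26.7
tool_pos: [553.1, 270.8, 180.9]
ee_rot: [[0.997, -0.071, -0.0], [-0.071, -0.997, -0.0], [-0.0, 0.0, -1.0]]
force: [-0.5, -1.2, -6.0]
grip_width: 0.597
finger_force: 35.0
```

Emit:
servo_tool(series=[0.01, 0, 0, 0, 0, 0, 50, 0.02, -0.001, 0, 0, 0, 0, 50, 0.02, -0.001, 0, 0, 0, 0, 50])

```text
time_s: 27.0
tool_pos: [553.7, 270.8, 180.9]
ee_rot: [[0.997, -0.071, -0.0], [-0.071, -0.997, -0.0], [-0.0, 0.0, -1.0]]
force: [-0.8, -0.0, -7.7]
grip_width: 0.599
finger_force: 35.0
```

Emit:
servo_tool(series=[0.01, 0, 0, 0, 0, 0, 50, 0.02, -0.001, 0, 0, 0, 0, 50, 0.02, -0.001, 0, 0, 0, 0, 50])

```text
time_s: 27.3
tool_pos: [554.3, 270.7, 180.9]
ee_rot: [[0.997, -0.071, -0.0], [-0.071, -0.997, -0.0], [-0.0, 0.0, -1.0]]
force: [-2.2, -0.8, -5.7]
grip_width: 0.597
finger_force: 35.0
```

```bash
cat > body.py <<'E'
from h import *
from scipy.optimize import least_squares
t=np.radians(-4.2);ex=np.array([np.cos(t),np.sin(t)]);ey=np.array([-ex[1],ex[0]]);o=np.array([554.2,270.2])
R=[]
for k in range(4):
    c=bot.camera("scene");P=cloud(c);h=cv2.cvtColor(c["image"],cv2.COLOR_RGB2HSV);z=P[...,2];d=P[...,:2]-o;r=np.hypot(d[...,0],d[...,1])
    row=[]
    for lo,hi in((95,125),(130,160)):
        q=P[(r<40)&(h[...,1]<90)&(z>lo)&(z<hi)];e=least_squares(lambda p:np.hypot(q[:,0]-p[0],q[:,1]-p[1])-28,o,loss="soft_l1").x-o;row+=[e@ex,e@ey]
    R.append(row+list(bot.get_obs()["force"])+list(bot.get_obs()["torque"]))
print(np.mean(R,0).round(2))
E
python3 body.py
```

```text
[-0.88  1.56 -0.71  1.6  -1.23 -0.12 -6.36  0.04  0.49 -0.02]
```

Emit:
servo_tool(series=[0, 0, -0.015, 0, 0, 0, 50, 0, 0, -0.03, 0, 0, 0, 50, 0, 0, -0.045, 0, 0, 0, 50, 0, 0, -0.055, 0, 0, 0, 50, 0, 0, -0.055, 0, 0, 0, 50])

```text
time_s: 28.0
tool_pos: [554.4, 270.7, 179.1]
ee_rot: [[0.997, -0.071, -0.0], [-0.071, -0.997, 0.0], [-0.0, -0.0, -1.0]]
force: [-1.8, 1.2, -5.9]
grip_width: 0.597
finger_force: 35.0
```

Emit:
servo_tool(series=[0, 0, -0.01, 0, 0, 0, 50, 0, 0, -0.02, 0, 0, 0, 50, 0, 0, -0.02, 0, 0, 0, 50])

```text
time_s: 28.3
tool_pos: [554.5, 270.8, 179.0]
ee_rot: [[0.997, -0.071, 0.0], [-0.071, -0.997, -0.0], [0.0, -0.0, -1.0]]
force: [-2.8, -0.7, -2.4]
grip_width: 0.599
finger_force: 35.0
```

```bash
python3 body.py
```

```text
[-1.47  1.72 -0.48  1.73 -2.69 -0.76 -2.01 -0.11  0.78 -0.04]
```

Pressing makes it pivot slightly, top forward, which leaves about a 1 mm gap at the foot. I'll lift, tilt the foot slightly forward, then touch again so the foot leads.

Emit:
servo_tool(series=[0, 0, 0.03, 0, 0, 0, 50, -0.03, 0, 0.06, 0, 0, 0, 50, -0.08, 0.005, 0.1, 0, 0, 0, 50, -0.13, 0.008, 0.1, 0, 0, 0, 50, -0.13, 0.008, 0.1, 0, -0.1, 0, 50, -0.13, 0.008, 0.1, 0, -0.2, 0, 50, -0.13, 0.008, 0.1, 0, -0.3, 0, 50, -0.13, 0.008, 0.1, 0, -0.4, 0, 50, -0.13, 0.008, 0.1, 0, -0.4, 0, 50, -0.13, 0.008, 0.1, 0, -0.4, 0, 50])

```text
time_s: 29.5
tool_pos: [550.4, 271.0, 181.7]
ee_rot: [[0.997, -0.071, 0.042], [-0.071, -0.997, -0.0], [0.042, -0.003, -0.999]]
force: [-1.0, 0.0, -7.7]
grip_width: 0.602
finger_force: 35.0
```

```bash
python3 body.py
```

```text
[-1.01  1.79 -2.67  1.77 -0.62  0.29 -6.68  0.07  0.31  0.  ]
```

Emit:
servo_tool(series=[0, 0, 0, 0, 0.1, 0, 50, 0, 0, 0, 0, 0.2, 0, 50, 0.03, -0.002, 0, 0, 0.2, 0, 50, 0.06, -0.004, 0, 0, 0.2, 0, 50, 0.06, -0.004, 0, 0, 0.2, 0, 50])

```text
time_s: 30.2
tool_pos: [552.3, 270.7, 181.5]
ee_rot: [[0.997, -0.071, 0.021], [-0.071, -0.997, -0.0], [0.021, -0.001, -1.0]]
force: [-1.0, 0.6, -7.3]
grip_width: 0.601
finger_force: 35.0
```

Emit:
servo_tool(series=[0.01, 0, 0, 0, 0, 0, 50, 0.02, -0.001, 0, 0, 0, 0, 50, 0.02, -0.001, 0, 0, 0, 0, 50])

```text
time_s: 30.5
tool_pos: [552.8, 270.7, 181.6]
ee_rot: [[0.997, -0.071, 0.021], [-0.071, -0.997, -0.0], [0.021, -0.001, -1.0]]
force: [-1.6, -0.9, -6.6]
grip_width: 0.601
finger_force: 35.0
```

Emit:
servo_tool(series=[0.01, 0, 0, 0, 0, 0, 50, 0.02, -0.001, 0, 0, 0, 0, 50, 0.02, -0.001, 0, 0, 0, 0, 50])

```text
time_s: 30.8
tool_pos: [553.4, 270.8, 181.6]
ee_rot: [[0.997, -0.071, 0.021], [-0.071, -0.997, -0.0], [0.021, -0.001, -1.0]]
force: [-0.7, -1.1, -6.7]
grip_width: 0.601
finger_force: 35.0
```

```bash
python3 body.py
```

```text
[-0.55  1.61 -0.91  1.53 -1.39  0.05 -6.4  -0.09  0.49 -0.01]
```

Emit:
servo_tool(series=[0.01, 0, 0, 0, 0, 0, 50, 0.02, -0.001, 0, 0, 0, 0, 50, 0.02, -0.001, 0, 0, 0, 0, 50])

```text
time_s: 31.3
tool_pos: [554.0, 270.8, 181.7]
ee_rot: [[0.997, -0.071, 0.021], [-0.071, -0.997, 0.0], [0.021, -0.002, -1.0]]
force: [-2.3, -0.3, -6.1]
grip_width: 0.598
finger_force: 35.0
```

```bash
python3 body.py
```

```text
[-0.95  1.56 -0.94  1.64 -1.86 -0.08 -5.65 -0.02  0.64 -0.03]
```

Flush against the stop now. Lowering.

Emit:
servo_tool(series=[0, 0, -0.02, 0, 0, 0, 50, 0, 0, -0.04, 0, 0, 0, 50, 0, 0, -0.06, 0, 0, 0, 50, 0, 0, -0.075, 0, 0, 0, 50, 0, 0, -0.075, 0, 0, 0, 50])

```text
time_s: 32.0
tool_pos: [554.1, 270.9, 179.3]
ee_rot: [[0.997, -0.071, 0.021], [-0.071, -0.997, 0.0], [0.021, -0.002, -1.0]]
force: [-2.0, 1.6, -7.2]
grip_width: 0.599
finger_force: 35.0
```

Emit:
servo_tool(series=[0, 0, -0.01, 0, 0, 0, 50, 0, 0, -0.02, 0, 0, 0, 50, 0, 0, -0.02, 0, 0, 0, 50])

```text
time_s: 32.3
tool_pos: [554.1, 270.8, 178.8]
ee_rot: [[0.997, -0.071, 0.021], [-0.071, -0.997, 0.0], [0.021, -0.002, -1.0]]
force: [-3.2, 0.5, -6.6]
grip_width: 0.6
finger_force: 35.0
```

Emit:
servo_tool(series=[0, 0, -0.01, 0, 0, 0, 50, 0, 0, -0.015, 0, 0, 0, 50, 0, 0, -0.015, 0, 0, 0, 50])

```text
time_s: 32.6
tool_pos: [554.2, 270.8, 178.8]
ee_rot: [[0.997, -0.071, 0.021], [-0.071, -0.997, 0.0], [0.021, -0.002, -1.0]]
force: [-3.8, -0.6, -2.1]
grip_width: 0.599
finger_force: 35.0
```

```bash
python3 body.py
```

```text
[-0.71  1.91 -0.83  1.73 -3.53 -0.38 -0.86 -0.08  1.03  0.01]
```

Emit:
servo_tool(series=[0, 0, -0.01, 0, 0, 0, 54, 0, 0, -0.01, 0, 0, 0, 54, 0, 0, -0.01, 0, 0, 0, 54], grip_force=4)

```text
time_s: 33.1
tool_pos: [554.7, 270.9, 178.7]
ee_rot: [[0.997, -0.071, 0.022], [-0.071, -0.997, 0.0], [0.022, -0.002, -1.0]]
force: [-4.2, -0.5, 1.8]
grip_width: 0.605
finger_force: 4.0
```

Emit:
servo_tool(series=[0, 0, 0, 0, 0, 0, 57, 0, 0, 0, 0, 0, 0, 59, 0, 0, 0, 0, 0, 0, 62, 0, 0, 0, 0, 0, 0, 68, 0, 0, 0, 0, 0, 0, 80, 0, 0, 0, 0, 0, 0, 91, 0, 0, 0, 0, 0, 0, 91, 0, 0, 0, 0, 0, 0, 91])

```text
time_s: 33.9
tool_pos: [554.1, 270.8, 178.0]
ee_rot: [[0.997, -0.071, 0.021], [-0.071, -0.997, 0.0], [0.021, -0.002, -1.0]]
force: [-0.3, -0.1, 0.3]
grip_width: 0.982
finger_force: 0.0
```

```bash
python3 body.py
```

```text
[-1.17  1.85 -1.33  1.83  0.07  0.3   0.    0.04  0.01  0.04]
```

Emit:
servo_tool(series=[0, 0, 0.2, 0, 0, 0, 91, 0, 0, 0.7, 0, 0, 0, 91, 0, 0, 1.4, 0, 0, 0, 91, 0, 0, 2.1, 0, 0, 0, 91, 0, 0, 2.8, 0, 0, 0, 91, 0, 0, 3.3, 0, 0, 0, 91, -0.6, -0.6, 3.3, 0, 0, 0, 91, -1.5, -1.5, 3.3, 0, 0, 0, 91, -2.5, -2.5, 3.3, 0, 0, 0, 91, -3.5, -3.5, 3.3, 0, 0, 0, 91, -4.5, -4.5, 3.3, 0, 0, 0, 91, -4.5, -4.5, 3.3, 0, 0, 0, 91])

```text
time_s: 35.3
tool_pos: [415.7, 131.6, 277.0]
ee_rot: [[0.997, -0.075, 0.02], [-0.075, -0.997, -0.005], [0.02, 0.004, -1.0]]
force: [0.6, -0.1, 0.2]
grip_width: 0.993
finger_force: 0.0
```

Emit:
servo_tool(series=[0, -1, 0, 0, 0, 0, 91, 0, -2, 0, 0, 0, 0, 91, 0, -3, 0, 0, 0, 0, 91, 0, -4, 0, 0, 0, 0, 91, 0, -5, 0, 0, 0, 0, 91, 0, -5, 0, 0, 0, 0, 91, 0, -5, 0, 0, 0, 0, 91])

```text
time_s: 36.0
tool_pos: [419.8, -14.0, 277.6]
ee_rot: [[0.997, -0.072, 0.022], [-0.072, -0.997, 0.0], [0.022, -0.002, -1.0]]
force: [0.6, 0.1, 0.4]
grip_width: 0.987
finger_force: 0.0
```

```bash
python3 body.py; python3 - <<'E'
from h import *
t=np.radians(-4.2);ex=np.array([np.cos(t),np.sin(t)]);ey=np.array([-ex[1],ex[0]]);o=np.array([554.2,270.2])
R=[]
for k in range(4):
    c=bot.camera("top");P=cloud(c);h=cv2.cvtColor(c["image"],cv2.COLOR_RGB2HSV);H=h[...,0].astype(int);z=P[...,2];d=P[...,:2]-o;u=d@ex;v=d@ey
    m=(z>203)&(np.hypot(u,v)<40)&(H>15)&(H<35)&(h[...,1]>110)
    s=(h[...,1]>130)&((H<10)|(H>170))&(u>15)&(u<55)&(abs(v)<45)&(z>125)&(z<145)
    R.append([*[np.percentile(x[m],[2,98]).mean() for x in(u,v)],*[np.percentile(x[s],[2,98]).mean() for x in(u,v)]])
print(np.mean(R,0).round(2))
c=bot.camera("scene")["image"][...,::-1];cv2.imwrite("pics/v6.png",np.hstack([cv2.resize(c[70:190,300:420],(400,400),interpolation=cv2.INTER_CUBIC),cv2.resize(c[:,:],(400,250))[0:250].copy() if 0 else cv2.resize(c[120:320,180:380],(400,400))]))
print(bot.get_obs()["time_s"])
E
```

```text
[-1.12  2.03 -1.35  1.83 -0.46 -0.28 -0.1   0.04  0.06  0.  ]
[-2.59 -1.84 31.67  0.91]
36.45
```

View pics/v6.png

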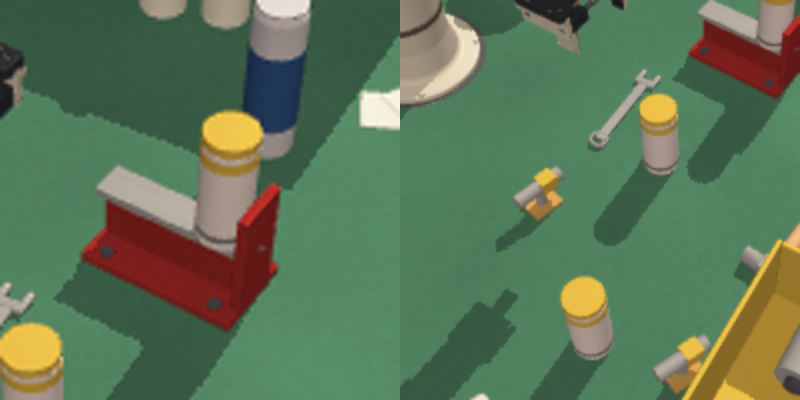

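The top view now puts the canister axis 34.3 mm from the stop's centre, against 34 mm for contact. It stands upright at left crop (230,180), and the other two canisters are undisturbed at right crop (660,135) and (587,318).

```bash
python3 -c "
from rig import bot
print(bot.job_done())"
```

```text
the job is handed in; nothing more can be done
None
```

I handed the job in: the heavy canister (the middle one of the three, about 7.5 N) stands upright on the ledge at the end stop, about 1–2 mm from centre by the cameras; I weighed and set back one of the others and never touched the third, and the first placing left a gap of about 1 mm, so I regrasped it and set it again.

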